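# Move a power supply from the burn-in dock to the controller case

## Robot

A 7-joint arm with a two-finger parallel gripper is mounted at the origin on the work surface. World frame = base frame: x ahead of the robot, y to its left, z up, the work surface at z = 0. Lengths are in m, angles in rad, forces in N, time in s.
With the tool pointing down it reaches from about 0.35 to 0.9 m from the base axis. Payload 7.2 kg.
Tool frame: the origin (TCP) lies midway between the tips of the shut fingers; the grasp point (between the pads) lies 19 mm behind it; z points along the fingers, y is the direction in which the jaws open and shut (so a half turn about z gives the same grasp; the last joint's range is limited). The gripper opens to 88 mm and grips with 3 to 60 N. Pads are 20 mm wide; open, the fingers measure 115 mm over their backs; the gripper's body (75 mm by 178 mm) begins 61 mm behind the grasp point.
Start: joints at [-1.33, 0.411, -0.013, 1.596, 0.006, 1.134, -0.082], TCP at [0.19, 0.595, 0.223] pointing down, gripper open.
Joint ranges: [-2.95, 2.95], [-0.29, 1.99], [-1.47, 1.44], [0.14, 2.54], [-1.03, 4.17], [0.13, 1.85], [-2.86, 2.86]. Speed limits (rad/s): [2.39, 2.39, 3.01, 3.01, 3.14, 3.14, 3.14].

## Interface

Orientations are given as a unit quaternion [w, x, y, z].
In Python, from cell import bot, eyes gives the robot as it stands.
- The arm moves only by the tool arm_command, never from a script. Its argument "motion" is a list of rows, each a list of 6 numbers: the shift along the tool's x, y, z in m, then the turn, a rotation vector about the tool's x, y, z in rad. In form: [[x, y, z, ax, ay, az], ...]. A call has 1 to 20 rows; each row is the pose to reach, as a shift and turn from the pose commanded when the call began, along the tool's axes at that moment; what a row does not reach only later rows make up. A row lasts 1/8 s, in which the tool goes at most 62.5 mm and 10.7 degrees, less where a joint would pass 70% of its speed; a pose out of reach is approached as far as the arm can. A call with a gripper value outside its range is refused whole. "grip" is the finger opening in m, from 0 to 0.0878, set as the call begins (left out, the last holds). The fingers move at their own pace and stop on an object; the grip force is fixed at half the most. Time passes only in rows, so rows that repeat a pose let the fingers close. It gives the time, the measured TCP pose, the force and the opening at its end, in the units of the state.
- bot.state(): the state, without advancing time (a new reading comes with each control period).
- eyes.snapshot(name): name is "side" or "top"; returns (picture, depth): 420x560x3 uint8, red, green, blue; 420x560 float32, m along the optical axis (not along the pixel's ray), 0 where there is no reading.
- eyes.calibration(name): a dict with "camera_matrix" (3x3 intrinsics, pixels), "T" (4x4, takes a point from camera to world coordinates). Camera axes: x right, y up, looking along -z (the intrinsics and any distortion apply to the point x, -y, -z); pixel columns grow to the right and rows downward; lengths in m; the calibration is good to about 2 mm. A picture is of the moment at which its call begins. calibration takes no time and is no camera call.
- bot.close_job(): hands the job in, once; it reports no verdict.
The state is a dict: "t": time; "joint_pos": joint angles; "dq": joint speeds; "effort": joint torques, N m; "eef_pos": TCP position; "orientation": TCP orientation; "contact_force": force on the tool from outside, world axes, zero at the start; "torque": the same for the moment, N m; "gripper_width": opening from 0.0 (shut) to 1.0 (fully open).
Only numpy, scipy, OpenCV 4.12 (cv2) and the standard library are available. Lean on these libraries where they do the work, as an engineer would, in place of code of your own. Each camera call takes 0.05 s, during which the arm holds its last target.

## Task

The power supply in the burn-in dock has passed its test and belongs in the open controller case. Press down the dock's spring catch so that the supply comes free, slide it out along the rails, then slide it plug end first into the empty bay of the case until the catch clicks up behind it, and let go. Work by feel, never forcing the supply or the catch, and leave the other things on the bench alone.

Things in the scene. Friction and masses are not known exactly. Their poses are not given: they have to be found in the camera images.
- supply_center (a point): centre (half-way up) of the power supply: perforated steel cage 80 (x) x 50 (y) x 42 mm on a black slide shoe 80 x 66 x 6 mm; 48 mm high, 0.24 to 0.38 kg. Its +x end has a row of gold pads and goes in first. In dock or bay the rails reach 11 mm above its underside, beside the cage: fingertips must stay above that, so grip the upper part of the cage, across the 50 mm, from above
- supply_plug (a point): middle of the gold pads on the supply's plug end (+x), 40 mm to +x of its centre, 18 mm over its underside
- supply: the same power supply; origin under its centre on the underside of the shoe, axes as above
- dock: burn-in dock: grey block 175 x 112 mm with a slide-in bay, left or right, turned up to 0.3 rad; origin on the table under the home place, +x the way in. The supply starts home in it. Beyond the supply stand the end stop and a block with fins, 67 mm high. The rails' lips hold the shoe down until the supply has moved 105 mm to -x from home; then it can be lifted
- dock_home (a point): point on the dock's running surface, 30 mm over the table, under the centre of a supply that is home (its underside centre); +x is the way in along the rails, -x the way out, z up
- dock_pad (a point): centre of the upper face of the dock catch's ribbed thumb pad: steel tongue 26 mm wide, pad 36 mm long, on the mid line in front of the mouth, 36 mm to -x of the supply's near end. Goes straight down 7.5 mm to a stop. Pressed 5 to 6 mm (3 to 6 N) it frees the supply, which spring contacts push 10 to 15 mm to -x over the catch's nose, where it stays. Free space beside the pad
- catch_dock (a joint): how far the dock's catch is pressed down, m: 0 up, 0.0075 at its stop
- case: open controller case: cream tray 212 x 170 mm, sides 14 mm high, black panel 50 mm high at its far (+x) end, on the side where the dock is not, turned up to 0.3 rad; origin on the table under bay_nominal, +x the way in. It has a black bay like the dock's, empty, with the same catch. Its end stop is light (a circuit board is behind it): not to be rammed with over 15 N
- bay_nominal (a point): point of the case at the height of the bay's running surface, 22 mm over the table; +x is the way in, z up. The bay is bolted through long slots: a supply that is home has its underside centre on this x axis, anywhere from -12 to +12 mm along it. Rails, from home: flared mouth (3 mm wider a side) at -63 mm, lips from -57 mm; inside 1.2 mm free a side, 2 mm in height
- catch_case (a joint): how far the catch of the case's bay is pressed down, m: 0 up, about 0.005 while the shoe is over its nose (the nose, 5 mm high, is met 8 to 20 mm inside the mouth and takes up to 6 N), back to 0 when it has clicked up behind the supply
- contacts_case (a joint): how far the spring contacts at the end of the case's bay are pushed in, m: 0 free; met 10 mm before home (4 N rising to 7 N, friction extra: 7 to 12 N in all); about 0.010 when the catch clicks and holds the supply, 0.012 when it is hard against the end stop. Let go before the click and they push the supply out again
- screwdriver: black-handled screwdriver, 170 mm long, lying between dock and case; a bystander
- socket_box_a: white network socket box, 62 x 48 x 26 mm, between the task's things, nearer the robot; a bystander, origin under its centre
- socket_box_b: white network socket box, 62 x 48 x 26 mm, beyond the case or the dock; a bystander, origin under its centre
- adapter: black plug adapter, 85 x 50 x 34 mm, beyond the dock and the case; a bystander, origin under its centre
- solder_spool: spool of solder wire, 60 mm wide, 40 mm high, standing upright beyond the dock or the case; a bystander, origin under its centre
- multimeter: black hand multimeter, 150 x 75 x 40 mm, lying at the right; a bystander, origin under its centre
- parts_tray: small grey tray with green terminals, 110 x 80 x 30 mm, at the left; a bystander, origin under its centre

How it is judged:
On the way, in this order (a step that is already met when the one before it is completed fails the run):
1. the dock's catch is pressed down with the supply in the dock (value of joint catch_dock above 0.0045 m and distance between supply_center and dock_home below 0.06 m), for 0.1 s.
2. the supply is out of the dock (distance between supply_center and dock_home above 0.13 m), for 0.1 s.
At the end, for the whole second after the job is handed in: The supply rests, let go, in the case's rails: plug end in, within 4 mm of the bay's mid line and -15 to +16 mm of nominal home along x, level and along the rails within 0.08 rad; the case's catch is up behind it (under 1.5 mm pressed), its contacts held in over 8.5 mm (value of joint catch_case below 0.0015 m and value of joint contacts_case above 0.0085 m and x of supply_plug in the frame of bay_nominal between 0.025 and 0.056 m and y of supply_center in the frame of bay_nominal between -0.004 and 0.004 m and z of supply_center in the frame of bay_nominal below 0.03 m and angle between the x axis of supply_center and the x axis of bay_nominal, either way round below 0.08 rad and angle between supply_center's own z axis and vertical below 0.08 rad and linear speed of supply below 0.02 m/s); the robot touches nothing.
It fails at once if the supply is rammed against the end stop of the case's bay with more than 15 N (contact force between supply and case_end_stop above 15 N).
It fails at once if the supply is pressed or wedged against the dock or the case with more than 45 N (contact force between supply and dock above 45 N or contact force between supply and case above 45 N).
It fails at once if the arm or the fingers press on the dock, its catch or the case with more than 35 N (contact force between any of the fingers, the arm and dock above 35 N or contact force between any of the fingers, the arm and case above 35 N).
It fails at once if a bystander is moved more than 25 mm (distance of any of screwdriver, socket_box_a, socket_box_b, adapter, solder_spool, multimeter, parts_tray from where it was at the start of the episode above 0.025 m).
It also fails if it takes over 64 s, if anything falls off the work surface, if the arm or the gripper's body presses on something with over 40 N, if the wrist force passes 120 N, or if a joint passes its speed limit or range.

## Working session

There is one attempt and no reset: what is moved stays moved. The work goes in short steps, Python scripts to look and compute and a tool call to move; the robot and the scene stay as the last step left them, time stands still between calls to the robot, and variables do not carry over. Pictures are saved under pics/ and viewed, and the job is handed in when it is done.

Besides the shell and the picture viewer there is one more tool, called after "Call:" by a JSON object that holds its "api" and its "payload", one argument or row to a line. arm_command: Moves the arm, as the interface text tells. Its arguments: {"type":"object","properties":{"motion":{"type":"array","items":{"type":"array","items":{"type":"number"}}},"grip":{"type":"number"}},"required":["motion"]}

```bash
ls; mkdir -p pics
python3 - <<'E'
from cell import bot, eyes
import cv2, numpy as np
s=bot.state(); print({k:np.round(v,3).tolist() for k,v in s.items()})
for n in ("side","top"):
    p,d=eyes.snapshot(n); np.savez(f"pics/{n}0.npz",p=p,d=d)
    cv2.imwrite(f"pics/{n}0.png",p[...,::-1]); c=eyes.calibration(n)
    print(n,{k:np.round(v,4).tolist() for k,v in c.items()},(d==0).mean())
E
```

```text
pics
{'t': 0.0, 'joint_pos': [-1.33, 0.412, -0.013, 1.597, 0.006, 1.134, -0.082], 'dq': [-0.0, -0.0, -0.001, -0.0, -0.001, -0.0, 0.001], 'effort': [-0.0, -58.796, 0.642, -29.106, -0.054, 0.018, 0.0], 'eef_pos': [0.19, 0.595, 0.222], 'orientation': [-0.0, 0.154, 0.988, -0.001], 'contact_force': [0.247, -0.42, 0.428], 'torque': [0.043, -0.012, 0.004], 'gripper_width': 1.0}
side {'camera_matrix': [[462.9247, 0.0, 283.7907], [0.0, 462.9247, 199.3122], [0.0, 0.0, 1.0]], 'T': [[-0.9803, 0.1459, -0.133, 0.4274], [-0.1971, -0.7614, 0.6176, 0.7725], [-0.0112, 0.6316, 0.7752, 1.0532], [0.0, 0.0, 0.0, 1.0]]} 0.004166666666666667
top {'camera_matrix': [[451.8003, 0.0, 277.6761], [0.0, 451.8003, 208.4558], [0.0, 0.0, 1.0]], 'T': [[0.0117, 0.9882, -0.1529, 0.4057], [-0.9998, 0.0143, 0.0165, 0.0134], [0.0185, 0.1526, 0.9881, 1.3567], [0.0, 0.0, 0.0, 1.0]]} 0.0038775510204081634
```

View pics/side0.png

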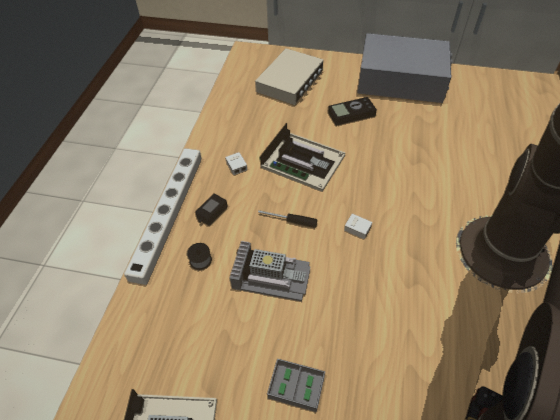

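View pics/top0.png

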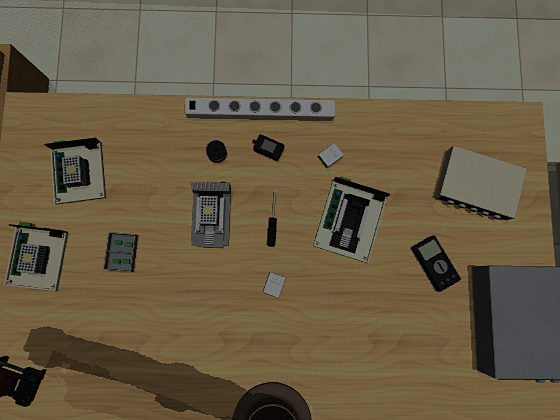

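The side view shows the dock at about (270,272) and the case at (302,160). The top view shows the dock at (210,215) and the case at (350,222), with the screwdriver between them at (272,220). I'll enlarge both.

Run:
```python
import cv2, numpy as np
def crop(n,x0,x1,y0,y1,f,o,g=1.0):
    p=np.load(f"pics/{n}0.npz")['p'][y0:y1,x0:x1,::-1]
    p=np.clip(p.astype(float)*g,0,255).astype(np.uint8)
    cv2.imwrite(o,cv2.resize(p,None,fx=f,fy=f,interpolation=cv2.INTER_CUBIC))
crop("top",180,250,170,260,6,"pics/td.png",1.8)
crop("top",305,400,170,270,6,"pics/tc.png",1.8)
crop("side",220,320,235,305,8,"pics/sd.png",1.3)
crop("side",255,350,120,195,8,"pics/sc.png",1.3)
```

```text
(no output)
```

View pics/td.png

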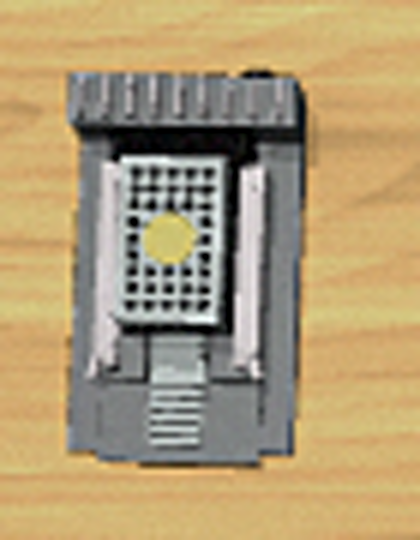

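View pics/tc.png

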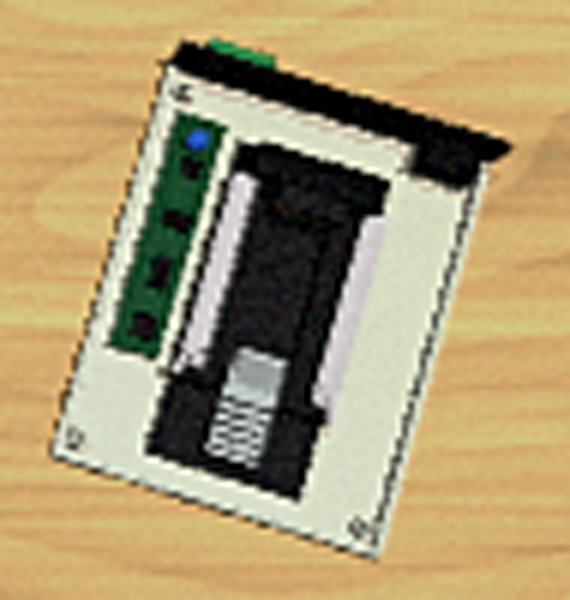

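View pics/sd.png

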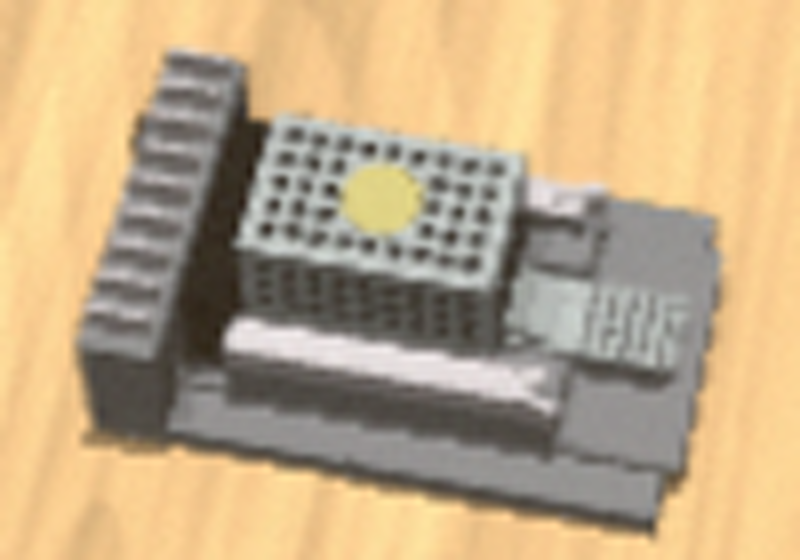

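View pics/sc.png

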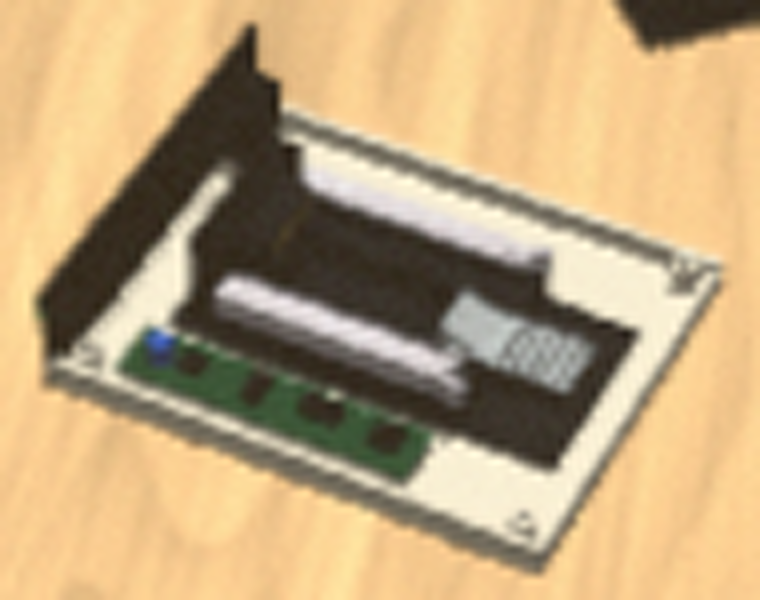

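```bash
cat > h.py <<'E'
import numpy as np, cv2
from cell import bot, eyes
cal={n:eyes.calibration(n) for n in("side","top")}
def ray(n,uv):
    c=cal[n];K=c["camera_matrix"];T=c["T"];uv=np.atleast_2d(uv).astype(float)
    d=np.c_[(uv[:,0]-K[0,2])/K[0,0],-(uv[:,1]-K[1,2])/K[1,1],-np.ones(len(uv))]
    return T[:3,3],d@T[:3,:3].T
def plane(n,uv,z):
    o,d=ray(n,uv); return o+d*((z-o[2])/d[:,2:3])
def tri(uva,uvb,a="side",b="top"):
    oa,da=ray(a,uva);ob,db=ray(b,uvb);da,db=da[0],db[0]
    A=np.c_[da,-db]; t=np.linalg.lstsq(A,ob-oa,rcond=None)[0]
    pa,pb=oa+da*t[0],ob+db*t[1]; return (pa+pb)/2,np.linalg.norm(pa-pb)
def cloud(n,d):
    v,u=np.mgrid[0:d.shape[0],0:d.shape[1]]
    o,r=ray(n,np.c_[u.ravel(),v.ravel()]); return (o+r*d.reshape(-1,1)).reshape(d.shape+(3,))
def load(n,k=0):
    f=np.load(f"pics/{n}{k}.npz"); return f['p'],f['d']
def snap(n,k):
    p,d=eyes.snapshot(n); np.savez(f"pics/{n}{k}.npz",p=p,d=d); return p,d
def crop(p,x0,x1,y0,y1,f,o,g=1.5):
    q=np.clip(p[y0:y1,x0:x1,::-1].astype(float)*g,0,255).astype(np.uint8)
    cv2.imwrite(o,cv2.resize(q,None,fx=f,fy=f,interpolation=cv2.INTER_CUBIC))
E
python3 - <<'E'
from h import *
roi={"top":{"d":(185,240,175,255),"c":(310,400,175,268)},"side":{"d":(225,318,238,302),"c":(255,350,120,192)}}
st={}
for n in roi:
    p,d=load(n);P=cloud(n,d);hsv=cv2.cvtColor(p,cv2.COLOR_RGB2HSV)
    x0,x1,y0,y1=roi[n]["d"]
    # table check
    t=P[250:300,170:200] if n=="top" else P[330:360,180:230]
    print(n,"table z",np.median(t[...,2]),t[...,2].std())
    for k in "dc":
        a,b,c,e=roi[n][k];Z=P[c:e,a:b,2].ravel();h,ed=np.histogram(Z,np.arange(-.01,.085,.003));print(k,dict(zip(np.round(ed*1000).astype(int).tolist(),h.tolist())))
    # sticker
    S=hsv[y0:y1,x0:x1]; m=((S[...,0]>18)&(S[...,0]<35)&(S[...,1]>90)&(P[y0:y1,x0:x1,2]>.06)).astype(np.uint8)
    num,l,stt,cen=cv2.connectedComponentsWithStats(m); i=1+np.argmax(stt[1:,4]); st[n]=cen[i]+[x0,y0]; print("sticker",st[n],stt[i]); 
    q=P[y0:y1,x0:x1][l==i]; print(q.mean(0))
    q=P[y0:y1,x0:x1];mm=(q[...,2]>.072)&(q[...,2]<.085)&(q[...,0]<np.inf)
    uv=np.argwhere(mm)[:,::-1]; r=cv2.minAreaRect(q[mm][:,:2].astype(np.float32)); print("cage rect",r)
print(tri(st["side"],st["top"]))
E
```

```text
top table z -0.0006397800202377901 0.07005959952540339
d {-10: 24, -7: 212, -4: 645, -1: 723, 2: 307, 5: 105, 8: 203, 11: 255, 14: 184, 17: 91, 20: 28, 23: 50, 26: 90, 29: 96, 32: 48, 35: 57, 38: 131, 41: 105, 44: 19, 47: 18, 50: 72, 53: 138, 56: 147, 59: 59, 62: 28, 65: 27, 68: 20, 71: 48, 74: 152, 77: 191, 80: 87}
c {-10: 55, -7: 464, -4: 1494, -1: 1932, 2: 1406, 5: 775, 8: 454, 11: 305, 14: 161, 17: 189, 20: 207, 23: 124, 26: 81, 29: 133, 32: 152, 35: 69, 38: 39, 41: 27, 44: 65, 47: 108, 50: 76, 53: 16, 56: 1, 59: 0, 62: 0, 65: 0, 68: 0, 71: 0, 74: 0, 77: 0, 80: 0}
sticker [207.64814815 209.24074074] [19 30  8  9 54]
[0.59836213 0.19201139 0.0779823 ]
cage rect ((0.6166800260543823, 0.1915304809808731), (0.05110035091638565, 0.11763225495815277), 89.1782455444336)
side table z -2.0742658879524534e-05 0.06651128954332201
d {-10: 0, -7: 63, -4: 754, -1: 1400, 2: 491, 5: 63, 8: 169, 11: 311, 14: 254, 17: 156, 20: 59, 23: 51, 26: 144, 29: 155, 32: 87, 35: 77, 38: 154, 41: 141, 44: 51, 47: 28, 50: 53, 53: 154, 56: 201, 59: 111, 62: 67, 65: 79, 68: 43, 71: 34, 74: 158, 77: 335, 80: 87}
c {-10: 3, -7: 123, -4: 911, -1: 1896, 2: 1169, 5: 514, 8: 408, 11: 373, 14: 222, 17: 166, 20: 182, 23: 138, 26: 85, 29: 88, 32: 158, 35: 88, 38: 36, 41: 38, 44: 42, 47: 96, 50: 62, 53: 14, 56: 0, 59: 0, 62: 0, 65: 0, 68: 0, 71: 0, 74: 0, 77: 0, 80: 0}
sticker [267.23214286 259.26785714] [38 18  9  8 56]
[0.59711628 0.19006376 0.07868086]
cage rect ((0.6205961108207703, 0.19655315577983856), (0.1312762349843979, 0.06439268589019775), 11.790326118469238)
(array([0.59727968, 0.19153612, 0.08117436]), np.float64(0.0011848763277030115))
```

Run:
```python
from h import *
roi={"top":{"d":(185,240,175,255),"c":(325,375,190,250)},"side":{"d":(225,318,238,302),"c":(275,328,138,172)}}
for n in roi:
    p,d=load(n);P=cloud(n,d);hsv=cv2.cvtColor(p,cv2.COLOR_RGB2HSV).astype(int)
    for k,(zl,zh) in {"d":(.034,.05),"c":(.026,.042)}.items():
        a,b,c,e=roi[n][k];q=P[c:e,a:b];rgb=p[c:e,a:b].astype(int);S=hsv[c:e,a:b]
        # lilac: blue >= green, bright
        m=((rgb[...,2]>=rgb[...,1])&(S[...,2]>(95 if n=="top" else 140))&(S[...,1]<60)&(q[...,2]>zl-.012)&(q[...,2]<zh+.012)).astype(np.uint8)
        num,l,st,cen=cv2.connectedComponentsWithStats(m)
        for i in np.argsort(-st[1:,4])[:2]+1:
            uv=np.argwhere(l==i)[:,::-1]+[a,c]; z=np.median(q[l==i][:,2])
            zz=(.041 if k=="d" else .033)
            W=plane(n,uv,zz)[:,:2]
            r=cv2.minAreaRect(W.astype(np.float32)); vx=cv2.fitLine(W.astype(np.float32),cv2.DIST_L2,0,.01,.01).ravel()
            v=vx[:2]*np.sign(vx[0]); s=(W-W.mean(0))@v
            print(n,k,len(uv),"z",round(float(z),4),"c",W.mean(0).round(4),"yaw",round(float(np.arctan2(v[1],v[0])),4),"ext",s.min().round(4),s.max().round(4),"rect",np.round(r[1],4))
```

```text
top d 98 z 0.0404 c [0.5916 0.1578] yaw -0.0103 ext -0.0484 0.0466 rect [0.0101 0.095 ]
top d 55 z 0.0405 c [0.5665 0.2271] yaw 0.0071 ext -0.0301 0.0259 rect [0.0109 0.0562]
top c 109 z 0.0327 c [ 0.5946 -0.1961] yaw -0.3035 ext -0.0529 0.0491 rect [0.0115 0.102 ]
top c 103 z 0.0321 c [ 0.5734 -0.2609] yaw -0.2822 ext -0.0508 0.0503 rect [0.011  0.1011]
side d 52 z 0.0407 c [0.5668 0.2245] yaw -0.0213 ext -0.0198 0.0219 rect [0.0104 0.0417]
side d 46 z 0.0417 c [0.6149 0.2234] yaw 0.018 ext -0.0226 0.0226 rect [0.0452 0.01  ]
side c 51 z 0.0334 c [ 0.5951 -0.1988] yaw -0.3146 ext -0.0378 0.0418 rect [0.0099 0.0796]
side c 14 z 0.0337 c [ 0.5845 -0.2659] yaw -0.2837 ext -0.0107 0.01 rect [0.0081 0.0207]
```

Run:
```python
from h import *
def edges(img,p0,p1,half=4,z=0.,n="top"):
    """sub-pixel strongest edge along normals between image points p0->p1"""
    p0,p1=np.array(p0,float),np.array(p1,float);L=np.linalg.norm(p1-p0);t=(p1-p0)/L;nn=np.array([-t[1],t[0]])
    s=np.arange(-half,half+.01,.25);pts=[]
    for a in np.arange(0,L,.7):
        q=p0+t*a+np.outer(s,nn); v=cv2.remap(img,q[:,0].astype(np.float32)[None],q[:,1].astype(np.float32)[None],cv2.INTER_LINEAR)[0]
        g=np.abs(np.gradient(cv2.GaussianBlur(v[None],(0,0),2)[0])); i=g.argmax()
        if 0<i<len(s)-1:
            w=g[max(0,i-3):i+4]; pts.append(p0+t*a+nn*(w@s[max(0,i-3):i+4]/w.sum()))
    W=plane(n,np.array(pts),z)[:,:2]
    for _ in range(4):
        l=cv2.fitLine(W.astype(np.float32),cv2.DIST_HUBER,0,.001,.001).ravel(); v=l[:2]*np.sign(l[0] if abs(l[0])>abs(l[1]) else l[1])
        r=(W-l[2:])@[-v[1],v[0]]; W=W[np.abs(r)<max(2*np.median(np.abs(r)),.0005)]
    return l[2:],v,np.arctan2(v[1],v[0]),len(W),np.abs(r).mean()
p,d=load("top"); g=p[...,2].astype(np.float32)*1.0
def T(o,xy): return (o[0]+xy[0]/6,o[1]+xy[1]/6)
D=(180,170);C=(305,170)
def go(nm,o,a,b,z,half=2.5,img=g):
    c,v,y,k,r=edges(img,T(o,a),T(o,b),half,z); print(nm,"pt",c.round(4),"yaw",y.round(4),k,r.round(5))
    return c,v
go("dock L",D,(78,170),(71,440),.0); go("dock R",D,(302,150),(295,440),.0)
go("railR out",D,(268,170),(262,370),.041);go("railR in",D,(244,170),(238,370),.041)
go("railL out",D,(103,170),(94,370),.041)
go("cage L",D,(118,165),(115,315),.078);go("cage R",D,(225,165),(218,315),.078);
go("cage near",D,(120,325),(215,325),.078)
go("case L",C,(160,80),(55,450),.014);go("case R",C,(485,190),(380,550),.014);go("case near",C,(60,460),(370,555),.014)
go("crailR out",C,(383,220),(335,405),.033);go("crailR in",C,(362,215),(315,395),.033)
go("crailL out",C,(238,175),(182,368),.033);go("crailL in",C,(257,180),(202,370),.033)
go("pan L",C,(178,390),(148,450),.02);go("pan near",C,(150,457),(295,498),.02)
```

```text
dock L pt [0.5702 0.2481] yaw 0.0025 30 0.00042
dock R pt [0.5834 0.1381] yaw -0.0019 34 0.00026
railR out pt [0.5886 0.1522] yaw -0.0096 40 0.00019
railR in pt [0.5926 0.1633] yaw -0.0077 29 0.00013
railL out pt [0.5883 0.2316] yaw -0.0058 27 5e-05
cage L pt [0.6035 0.2113] yaw -0.0101 27 0.00023
cage R pt [0.5984 0.1663] yaw 0.014 24 0.00016
cage near pt [0.5577 0.1859] yaw 1.5648 22 0.00012
case L pt [ 0.5976 -0.1442] yaw -0.2955 70 0.00031
case R pt [ 0.5441 -0.3011] yaw -0.2987 50 0.0002
case near pt [ 0.475  -0.2133] yaw 1.2793 55 0.00021
crailR out pt [ 0.5758 -0.2655] yaw -0.3022 18 0.00038
crailR in pt [ 0.5773 -0.2556] yaw -0.2947 41 0.00033
crailL out pt [ 0.5966 -0.1908] yaw -0.3017 39 0.00031
crailL in pt [ 0.6035 -0.2055] yaw -0.289 29 5e-05
pan L pt [ 0.5268 -0.1694] yaw -0.4175 16 0.00011
pan near pt [ 0.492  -0.2043] yaw 1.2782 24 0.0002
```

```bash
cat >> h.py <<'E'
from scipy.spatial.transform import Rotation as R
def rot():
    q=bot.state()["orientation"]; return R.from_quat([q[1],q[2],q[3],q[0]])
def move(pos,yaw):
    """shift/turn in tool axes to reach world pos, tool y pointing along yaw+90deg, z down"""
    s=bot.state();r=rot()
    y=np.array([-np.sin(yaw),np.cos(yaw),0]);z=np.array([0,0,-1.]);x=np.cross(y,z)
    t=R.from_matrix(np.c_[x,y,z]); d=r.inv().apply(np.array(pos)-s["eef_pos"]); w=(r.inv()*t).as_rotvec()
    print("shift",d.round(4),"turn",w.round(4))
E
python3 - <<'E'
from h import *
for n,a in (("top",((206,213,234,243),(342,349,237,246))),("side",((295,304,271,280),(319,327,161,167)))):
    p,d=load(n);P=cloud(n,d)
    for x0,x1,y0,y1 in a:
        q=P[y0:y1,x0:x1].reshape(-1,3); print(n,np.median(q,0).round(4),q[:,2].std().round(4))
    rgb=p.astype(int)
# pad centroid via mask: light grey ribs within window
p,_=load("top");print("pad ray", plane("top",[(180+176/6,170+415/6)],.036), plane("top",[(305+238/6,170+432/6)],.028))
p,_=load("side");print(plane("side",[(220+637/8,235+328/8)],.036),plane("side",[(255+546/8,120+357/8)],.028))
print(tri((220+637/8,235+328/8),(180+176/6,170+415/6)),tri((255+546/8,120+357/8),(305+238/6,170+432/6)))
move([.520,.192,.10],-.006)
E
```

```text
top [0.5204 0.192  0.0285] 0.0023
top [ 0.5176 -0.2099  0.0197] 0.0029
side [0.5171 0.1904 0.0285] 0.0035
side [ 0.5159 -0.2116  0.0205] 0.0034
pad ray [[0.51640982 0.18985588 0.036     ]] [[ 0.51398654 -0.20761004  0.028     ]]
[[0.51442089 0.1967446  0.036     ]] [[ 0.51233767 -0.20018208  0.028     ]]
(array([0.51624555, 0.19115223, 0.02619765]), np.float64(0.0019648321913494373)) (array([ 0.51393483, -0.20916438,  0.01859689]), np.float64(0.001630487469801207))
shift [-0.437  -0.2835  0.1224] turn [-1.400e-03 -1.000e-04 -3.027e-01]
```

Call:
{"api": "arm_command", "payload": {
  "motion": [
    [-0.04, -0.026, 0, 0, 0, -0.03],
    [-0.09, -0.058, 0, 0, 0, -0.08],
    [-0.14, -0.09, 0.01, 0, 0, -0.13],
    [-0.19, -0.122, 0.03, 0, 0, -0.18],
    [-0.24, -0.155, 0.05, 0, 0, -0.23],
    [-0.29, -0.188, 0.07, 0, 0, -0.28],
    [-0.34, -0.22, 0.09, 0, 0, -0.303],
    [-0.38, -0.246, 0.11, 0, 0, -0.303],
    [-0.41, -0.266, 0.12, 0, 0, -0.303],
    [-0.43, -0.279, 0.1225, 0, 0, -0.303],
    [-0.437, -0.2835, 0.1225, -0.0014, 0, -0.303],
    [-0.437, -0.2835, 0.1225, -0.0014, 0, -0.303]
  ],
  "grip": 0
}}

```text
t: 1.6
eef_pos: [0.52, 0.1927, 0.1001]
orientation: [-0.0, 0.003, 1.0, 0.001]
contact_force: [-0.3, 1.2, 0.6]
gripper_width: 0.004
```

Run:
```python
from h import *
s=bot.state();print(s["t"],s["eef_pos"],s["contact_force"],s["gripper_width"])
move([.519,.1915,.034],-.006)
```

```text
1.6 [0.51997379 0.19269519 0.10010892] [-0.27680838  1.15892472  0.58312855] 0.004007582803893982
shift [ 0.001  -0.0013  0.0661] turn [ 0.0016 -0.0001 -0.0003]
```

Call:
{"api": "arm_command", "payload": {
  "motion": [
    [0.001, -0.001, 0.02, 0, 0, 0],
    [0.001, -0.001, 0.045, 0, 0, 0],
    [0.001, -0.001, 0.06, 0, 0, 0],
    [0.001, -0.001, 0.066, 0, 0, 0],
    [0.001, -0.001, 0.066, 0, 0, 0]
  ]
}}

```text
t: 2.22
eef_pos: [0.519, 0.192, 0.0342]
orientation: [0.0, 0.003, 1.0, 0.001]
contact_force: [-0.0, -0.2, -1.0]
gripper_width: 0.003
```

Call:
{"api": "arm_command", "payload": {
  "motion": [
    [0, 0, 0.002, 0, 0, 0],
    [0, 0, 0.004, 0, 0, 0],
    [0, 0, 0.006, 0, 0, 0],
    [0, 0, 0.0075, 0, 0, 0],
    [0, 0, 0.0075, 0, 0, 0]
  ]
}}

```text
t: 2.85
eef_pos: [0.5193, 0.1917, 0.0267]
orientation: [0.0, 0.003, 1.0, 0.001]
contact_force: [0.3, 0.9, 0.8]
gripper_width: -0.001
```

Call:
{"api": "arm_command", "payload": {
  "motion": [
    [0, 0, 0.001, 0, 0, 0],
    [0, 0, 0.002, 0, 0, 0],
    [0, 0, 0.003, 0, 0, 0],
    [0, 0, 0.003, 0, 0, 0]
  ]
}}

```text
t: 3.35
eef_pos: [0.5191, 0.1916, 0.0235]
orientation: [0.0, 0.003, 1.0, 0.001]
contact_force: [-0.0, 0.0, 0.8]
gripper_width: 0.003
```

Call:
{"api": "arm_command", "payload": {
  "motion": [
    [0, 0, 0.001, 0, 0, 0],
    [0, 0, 0.002, 0, 0, 0],
    [0, 0, 0.002, 0, 0, 0]
  ]
}}

```text
t: 3.72
eef_pos: [0.5191, 0.1917, 0.0215]
orientation: [0.0, 0.003, 1.0, 0.001]
contact_force: [0.4, 0.2, 1.4]
gripper_width: 0.005
```

Run:
```python
from h import *
for n in ("side","top"): snap(n,1)
p,_=load("side",1);crop(p,220,320,235,305,8,"pics/sd1.png",1.3)
print(bot.state()["contact_force"])
```

```text
[-0.46653162  0.18794323  1.27303259]
```

View pics/sd1.png

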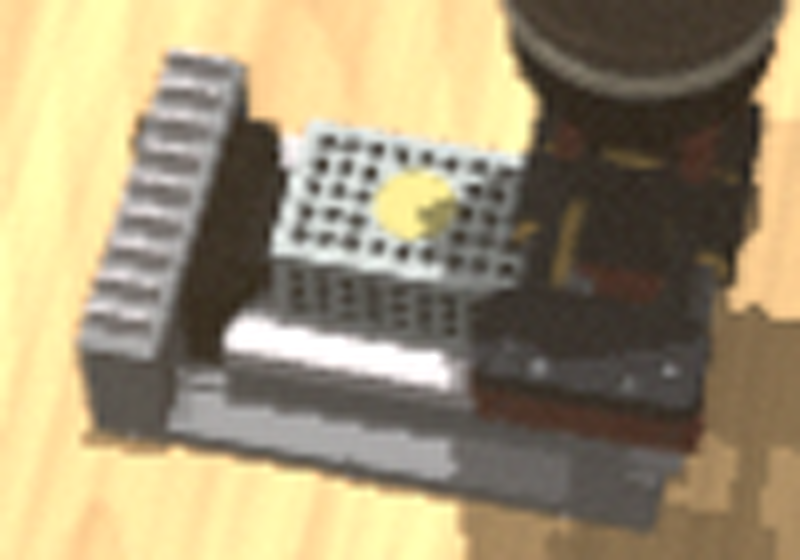

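The supply has popped out about 11 mm: the cage's far edge moved from about 240 to 272 in the crop. Next I'll lift and regrip on the cage.

Call:
{"api": "arm_command", "payload": {
  "motion": [
    [0, 0, -0.01, 0, 0, 0],
    [0, 0, -0.04, 0, 0, 0],
    [0, 0, -0.08, 0, 0, 0],
    [-0.02, 0, -0.1, 0, 0, 0],
    [-0.05, 0, -0.1, 0, 0, 0],
    [-0.068, 0, -0.1, 0, 0, 0],
    [-0.068, 0, -0.1, 0, 0, 0]
  ],
  "grip": 0.0878
}}

```text
t: 4.7
eef_pos: [0.5878, 0.1907, 0.1219]
orientation: [0.0, 0.003, 1.0, 0.001]
contact_force: [0.4, -0.8, -0.6]
gripper_width: 0.768
```

Run:
```python
from h import *
st={}
for n,(x0,x1,y0,y1) in (("side",(225,318,238,302)),("top",(185,240,175,255))):
    for k in (1,):
        p,d=load(n,k);P=cloud(n,d);S=cv2.cvtColor(p,cv2.COLOR_RGB2HSV)[y0:y1,x0:x1]
        m=((S[...,0]>18)&(S[...,0]<35)&(S[...,1]>80)&(P[y0:y1,x0:x1,2]>.06)).astype(np.uint8)
        _,l,s,c=cv2.connectedComponentsWithStats(m);i=1+np.argmax(s[1:,4]);print(n,k,c[i]+[x0,y0],s[i],plane(n,[c[i]+[x0,y0]],.078))
s=bot.state();print(s["t"],s["eef_pos"],s["gripper_width"],s["contact_force"])
move([.587,.192,.05],-.006)
```

```text
side 1 [271.38983051 260.11864407] [42 19 10  8 59] [[0.58666756 0.19010937 0.078     ]]
top 1 [199.8 226. ] [13 50  4  3  5] [[0.54993782 0.21252606 0.078     ]]
4.7 [0.5877571  0.19073832 0.12193677] 0.7676070787922745 [ 0.36720745 -0.77335208 -0.57956943]
shift [0.0008 0.0012 0.0719] turn [ 0.0013  0.0006 -0.0007]
```

Call:
{"api": "arm_command", "payload": {
  "motion": [
    [0.001, 0.001, 0, 0, 0, 0],
    [0.001, 0.001, 0.01, 0, 0, 0],
    [0.001, 0.001, 0.03, 0, 0, 0],
    [0.001, 0.001, 0.05, 0, 0, 0],
    [0.001, 0.001, 0.065, 0, 0, 0],
    [0.001, 0.001, 0.072, 0, 0, 0],
    [0.001, 0.001, 0.072, 0, 0, 0]
  ],
  "grip": 0.0878
}}

```text
t: 5.58
eef_pos: [0.5859, 0.1922, 0.0493]
orientation: [-0.0, 0.003, 1.0, 0.001]
contact_force: [0.4, -0.8, -0.0]
gripper_width: 1.0
```

Call:
{"api": "arm_command", "payload": {
  "motion": [
    [0, 0, 0, 0, 0, 0],
    [0, 0, 0, 0, 0, 0],
    [0, 0, 0, 0, 0, 0],
    [0, 0, 0, 0, 0, 0],
    [0, 0, 0, 0, 0, 0],
    [0, 0, 0, 0, 0, 0]
  ],
  "grip": 0.03
}}

```text
t: 6.32
eef_pos: [0.5862, 0.1922, 0.0499]
orientation: [0.0, 0.003, 1.0, 0.001]
contact_force: [-0.3, 0.1, 2.4]
gripper_width: 0.566
```

Call:
{"api": "arm_command", "payload": {
  "motion": [
    [0.005, 0, 0, 0, 0, 0],
    [0.012, 0, 0, 0, 0, 0],
    [0.02, 0, 0, 0, 0, 0],
    [0.03, 0, 0, 0, 0, 0],
    [0.03, 0, 0, 0, 0, 0]
  ]
}}

```text
t: 6.95
eef_pos: [0.5547, 0.1926, 0.0498]
orientation: [-0.001, 0.003, 1.0, 0.001]
contact_force: [-1.6, 0.0, 5.7]
gripper_width: 0.566
```

Call:
{"api": "arm_command", "payload": {
  "motion": [
    [0.01, 0, 0, 0, 0, 0],
    [0.02, 0, 0, 0, 0, 0],
    [0.03, 0, 0, 0, 0, 0],
    [0.04, 0, 0, 0, 0, 0],
    [0.05, 0, 0, 0, 0, 0],
    [0.06, 0, 0, 0, 0, 0],
    [0.068, 0, 0, 0, 0, 0],
    [0.075, 0, 0, 0, 0, 0],
    [0.078, 0, 0, 0, 0, 0],
    [0.078, 0, 0, 0, 0, 0]
  ]
}}

```text
t: 8.2
eef_pos: [0.478, 0.1929, 0.0496]
orientation: [0.0, 0.003, 1.0, 0.001]
contact_force: [-0.6, 0.3, -3.3]
gripper_width: 0.566
```

Run:
```python
from h import *
for n in ("side",): snap(n,2)
p,_=load("side",2);crop(p,220,340,225,305,6,"pics/sd2.png",1.3)
s=bot.state();print(s["t"],s["eef_pos"],s["contact_force"],s["torque"])
```

```text
8.25 [0.47830739 0.19285266 0.04963161] [-0.43012218 -0.10147137 -2.9132073 ] [ 0.01017616  0.07345894 -0.00991539]
```

View pics/sd2.png

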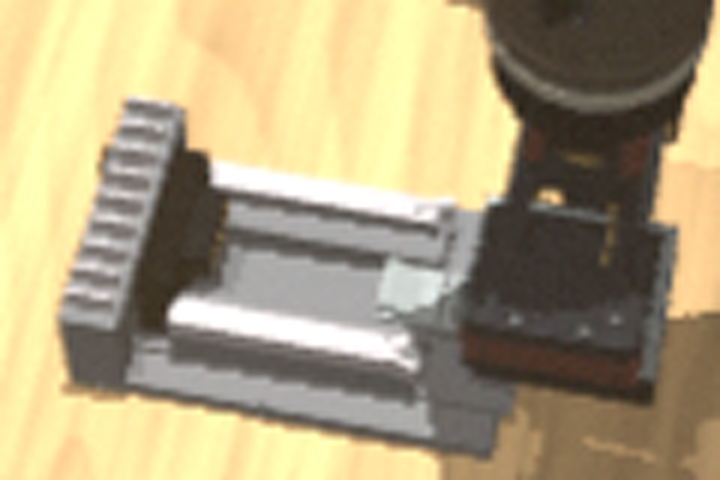

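Call:
{"api": "arm_command", "payload": {
  "motion": [
    [0.003, 0, -0.01, 0, 0, 0],
    [0.005, 0, -0.03, 0, 0, 0],
    [0.005, 0, -0.05, 0, 0, 0],
    [0.005, -0.02, -0.06, 0, 0, 0],
    [0.005, -0.05, -0.06, 0, 0, 0]
  ]
}}

```text
t: 8.88
eef_pos: [0.4732, 0.1419, 0.1106]
orientation: [0.001, 0.002, 1.0, 0.001]
contact_force: [0.1, -0.4, -3.2]
gripper_width: 0.564
```

Run:
```python
from h import *
move([.4786,-.1961,.11],-.296)
```

```text
shift [-6.90e-03 -3.38e-01 -1.00e-04] turn [0.0023 0.0015 0.2913]
```

Call:
{"api": "arm_command", "payload": {
  "motion": [
    [0, -0.03, 0, 0, 0, 0.03],
    [-0.001, -0.07, 0, 0, 0, 0.06],
    [-0.002, -0.11, 0, 0, 0, 0.1],
    [-0.003, -0.15, 0, 0, 0, 0.14],
    [-0.004, -0.19, 0, 0, 0, 0.18],
    [-0.005, -0.23, 0, 0, 0, 0.22],
    [-0.006, -0.27, 0, 0, 0, 0.26],
    [-0.007, -0.305, 0, 0, 0, 0.29],
    [-0.007, -0.33, 0, 0.002, 0.0015, 0.291],
    [-0.007, -0.338, 0, 0.002, 0.0015, 0.291],
    [-0.007, -0.338, 0, 0.002, 0.0015, 0.291]
  ]
}}

```text
t: 10.25
eef_pos: [0.4773, -0.1955, 0.109]
orientation: [-0.001, 0.148, 0.989, -0.0]
contact_force: [0.5, 0.3, -3.4]
gripper_width: 0.569
```

Run:
```python
from h import *
for n in ("side","top"): snap(n,3)
p,_=load("side",3);crop(p,250,360,100,200,6,"pics/s3.png",1.3)
p,_=load("top",3);crop(p,300,400,170,270,6,"pics/t3.png",1.8)
s=bot.state();print(s["t"],s["eef_pos"],s["orientation"],s["contact_force"],s["torque"])
move([.4786,-.1961,.11],-.296)
```

```text
10.35 [ 0.47770802 -0.19416259  0.10902428] [-9.52574378e-04  1.47342839e-01  9.89085019e-01  7.88859662e-05] [ 0.00471391  0.75447291 -2.77173941] [ 0.05626719 -0.01849468 -0.01013805]
shift [-0.0014 -0.0016 -0.001 ] turn [-0.0001 -0.0019  0.0002]
```

View pics/s3.png

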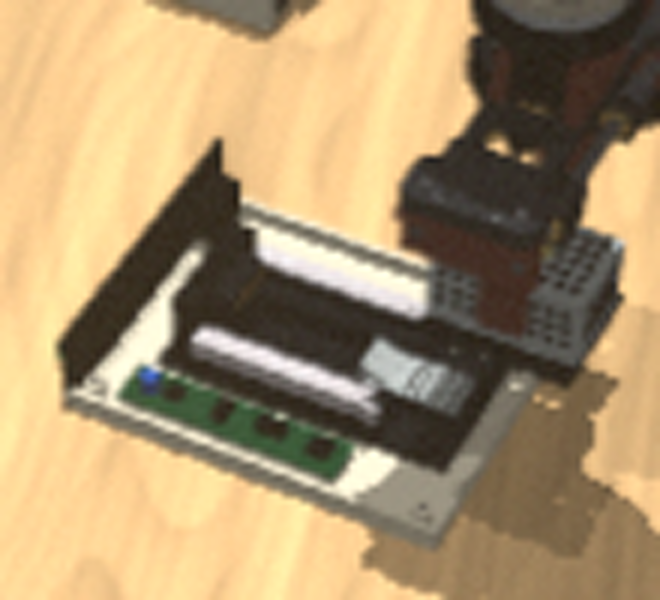

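View pics/t3.png

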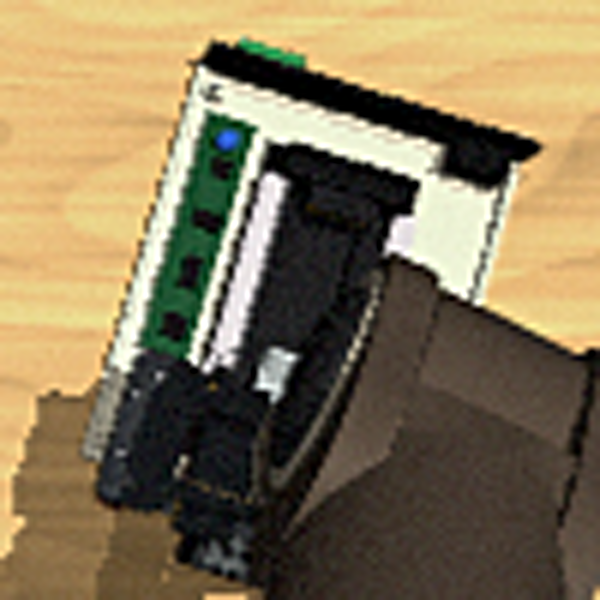

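Call:
{"api": "arm_command", "payload": {
  "motion": [
    [-0.001, -0.001, 0.015, 0, -0.002, 0],
    [-0.001, -0.001, 0.035, 0, -0.002, 0],
    [-0.001, -0.001, 0.05, 0, -0.002, 0],
    [-0.001, -0.001, 0.06, 0, -0.002, 0],
    [-0.001, -0.001, 0.065, 0, -0.002, 0],
    [-0.001, -0.001, 0.065, 0, -0.002, 0],
    [-0.001, -0.001, 0.065, 0, -0.002, 0]
  ]
}}

```text
t: 11.22
eef_pos: [0.4788, -0.1967, 0.0445]
orientation: [0.001, 0.148, 0.989, -0.0]
contact_force: [-0.9, 0.2, -2.3]
gripper_width: 0.567
```

```bash
cat >> h.py <<'E'
def where(k=4):
    v=np.array([np.cos(.296),-np.sin(.296)]);n=np.array([-v[1],v[0]])
    a=[];f=[]
    for i in range(k):
        s=bot.state();a.append(s["eef_pos"]);f.append(s["contact_force"]); 
        if i<k-1: eyes.snapshot("side")
    a=np.mean(a,0);f=np.mean(f,0); r=rot().as_matrix()
    print("t",s["t"],"s",(a[:2]@v).round(4),"n",(a[:2]@n).round(4),"z",a[2].round(4),"F s,n,z",(f[:2]@v).round(2),(f[:2]@n).round(2),f[2].round(2),"torque",np.round(s["torque"],3),"tilt",r[2].round(4),"w",round(s["gripper_width"]*.0878,4))
E
python3 - <<'E'
from h import *
where(5); p,_=snap("side",4);crop(p,250,360,100,200,6,"pics/s4.png",1.3)
E
```

```text
t 11.425 s 0.5153 n -0.0484 z 0.0445 F s,n,z -0.39 -0.09 -2.63 torque [ 0.007  0.023 -0.034] tilt [-1.3e-03 -7.0e-04 -1.0e+00] w 0.05
```

View pics/s4.png

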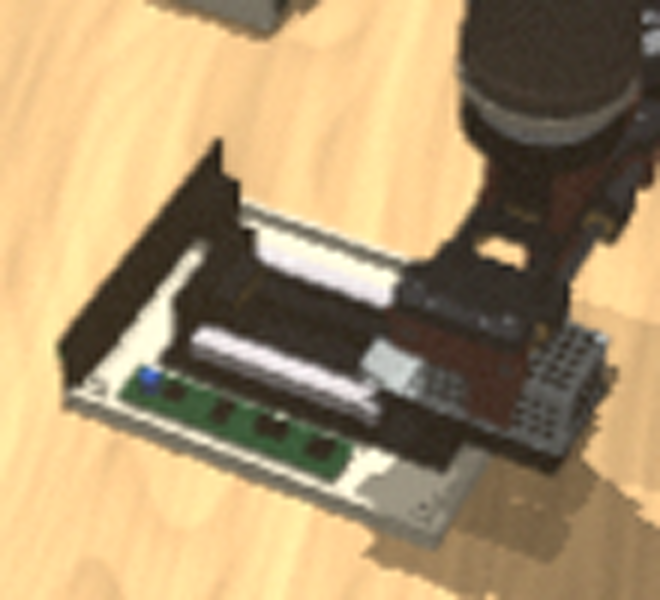

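Call:
{"api": "arm_command", "payload": {
  "motion": [
    [-0.003, 0, 0.001, 0, 0, 0],
    [-0.006, 0, 0.0015, 0, 0, 0],
    [-0.01, 0, 0.0015, 0, 0, 0],
    [-0.014, 0, 0.0015, 0, 0, 0],
    [-0.018, 0, 0.0015, 0, 0, 0],
    [-0.021, 0, 0.0015, 0, 0, 0],
    [-0.021, 0, 0.0015, 0, 0, 0]
  ]
}}

```text
t: 12.35
eef_pos: [0.4987, -0.2027, 0.0426]
orientation: [0.0, 0.148, 0.989, -0.0]
contact_force: [-0.1, -0.1, -2.1]
gripper_width: 0.568
```

Run:
```python
from h import *
where(3)
```

```text
t 12.45 s 0.536 n -0.0484 z 0.0425 F s,n,z 0.07 -0.26 -2.95 torque [ 0.003  0.066 -0.019] tilt [-3.e-04 -8.e-04 -1.e+00] w 0.0503
```

Call:
{"api": "arm_command", "payload": {
  "motion": [
    [-0.002, 0, 0, 0, 0, 0],
    [-0.004, 0, 0, 0, 0, 0],
    [-0.006, 0, 0, 0, 0, 0],
    [-0.008, 0, 0, 0, 0, 0],
    [-0.008, 0, 0, 0, 0, 0]
  ]
}}

```text
t: 13.08
eef_pos: [0.5063, -0.205, 0.0426]
orientation: [0.0, 0.148, 0.989, -0.0]
contact_force: [0.4, -0.8, -2.8]
gripper_width: 0.569
```

Run:
```python
from h import *
where(3)
```

```text
t 13.175 s 0.544 n -0.0484 z 0.0426 F s,n,z 0.19 -0.23 -2.37 torque [-0.02  -0.021 -0.011] tilt [-5.e-04 -8.e-04 -1.e+00] w 0.0499
```

Call:
{"api": "arm_command", "payload": {
  "motion": [
    [-0.002, 0, 0, 0, 0, 0],
    [-0.004, 0, 0, 0, 0, 0],
    [-0.006, 0, 0, 0, 0, 0],
    [-0.008, 0, 0, 0, 0, 0],
    [-0.01, 0, 0, 0, 0, 0],
    [-0.01, 0, 0, 0, 0, 0]
  ]
}}

```text
t: 13.92
eef_pos: [0.516, -0.208, 0.0426]
orientation: [0.0, 0.148, 0.989, -0.0]
contact_force: [0.5, -1.2, -2.5]
gripper_width: 0.569
```

Run:
```python
from h import *
where(3);p,_=snap("side",5);crop(p,250,360,100,200,6,"pics/s5.png",1.3)
```

```text
t 14.025 s 0.5542 n -0.0484 z 0.0426 F s,n,z 0.53 -0.49 -2.4 torque [ 0.02  -0.053  0.023] tilt [-9.e-04 -8.e-04 -1.e+00] w 0.0498
```

View pics/s5.png

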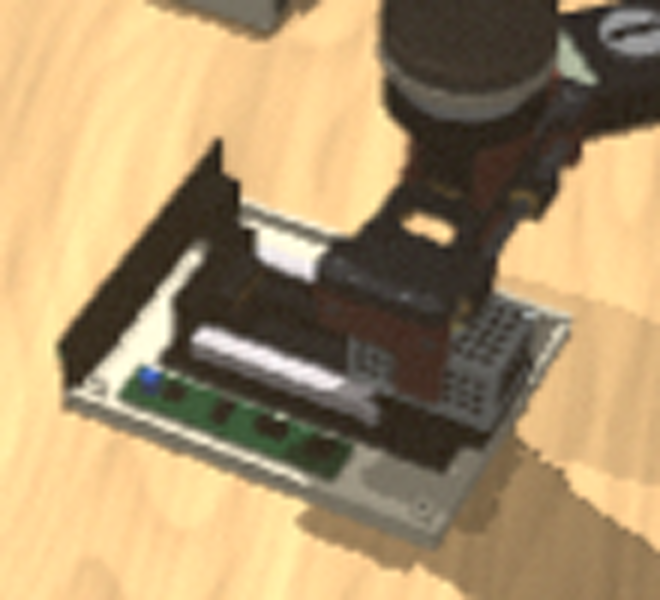

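Call:
{"api": "arm_command", "payload": {
  "motion": [
    [-0.002, 0, 0, 0, 0, 0],
    [-0.004, 0, 0, 0, 0, 0],
    [-0.006, 0, 0, 0, 0, 0],
    [-0.008, 0, 0, 0, 0, 0],
    [-0.01, 0, 0, 0, 0, 0],
    [-0.01, 0, 0, 0, 0, 0]
  ]
}}

```text
t: 14.82
eef_pos: [0.5256, -0.2109, 0.0426]
orientation: [0.0, 0.148, 0.989, -0.0]
contact_force: [0.8, -0.8, -2.4]
gripper_width: 0.567
```

Run:
```python
from h import *
where(3)
```

```text
t 14.925 s 0.5641 n -0.0484 z 0.0426 F s,n,z 0.15 -0.41 -2.39 torque [-0.043 -0.072 -0.016] tilt [-8.e-04 -8.e-04 -1.e+00] w 0.05
```

Run:
```python
from h import *
p,_=snap("side",6);crop(p,280,350,125,185,11,"pics/s6.png",1.5)
p,_=snap("top",6);crop(p,300,400,170,270,6,"pics/t6.png",1.8)
```

View pics/s6.png

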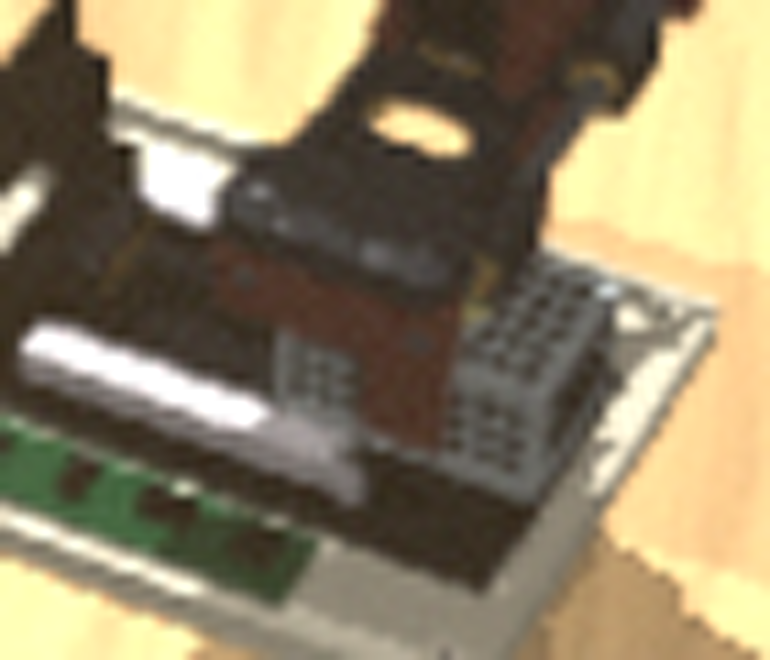

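View pics/t6.png

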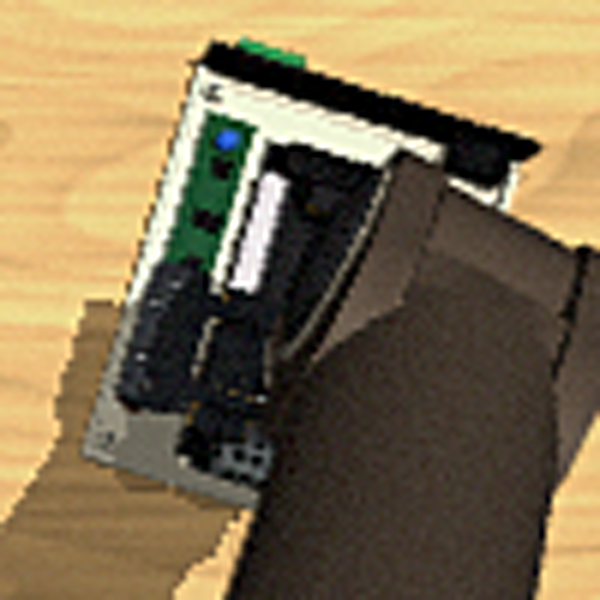

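Call:
{"api": "arm_command", "payload": {
  "motion": [
    [-0.001, 0, 0, 0, 0, 0],
    [-0.002, 0, 0, 0, 0, 0],
    [-0.003, 0, 0, 0, 0, 0],
    [-0.004, 0, 0, 0, 0, 0],
    [-0.005, 0, 0, 0, 0, 0],
    [-0.006, 0, 0, 0, 0, 0]
  ]
}}

```text
t: 15.78
eef_pos: [0.5311, -0.2126, 0.0426]
orientation: [0.0, 0.148, 0.989, -0.0]
contact_force: [-0.7, -0.2, -1.8]
gripper_width: 0.568
```

Run:
```python
from h import *
where(3)
print(plane("side",[(280+365/11,125+490/11)],.033)[0,:2]@[.9565,-.2917])
print("yellow sticker? gap")
```

```text
t 15.875 s 0.5701 n -0.0484 z 0.0426 F s,n,z -0.06 -0.37 -2.46 torque [-0.03  -0.091 -0.005] tilt [-8.e-04 -8.e-04 -1.e+00] w 0.0498
0.5646951895193826
yellow sticker? gap
```

Run:
```python
from h import *
p,d=snap("side",7);P=cloud("side",d);crop(p,270,350,115,185,10,"pics/s7.png",1.5)
v=np.array([.9565,-.2917]);n=np.array([.2917,.9565])
q=P[135:165,315:340].reshape(-1,3);q=q[(q[:,2]>.055)&(q[:,2]<.085)]
s=q[:,:2]@v;w=q[:,:2]@n
m=(w<-.02)&(w>-.08);print(np.histogram(q[:,2],8));print(s[m].min(),np.percentile(s[m],[5,50]),w[m].min(),w[m].max())
for u,vv in ((322,166),(327,168)): print(P[vv,u],P[vv,u,:2]@v)
```

```text
(array([17, 11, 14, 32, 45, 57, 11,  2]), array([0.05500408, 0.05817418, 0.06134429, 0.06451439, 0.0676845 ,
       0.0708546 , 0.0740247 , 0.07719481, 0.08036491]))
0.5294029361607167 [0.53054165 0.5430528 ] -0.07922131953624921 -0.020062949955013922
[ 0.51395627 -0.17980085  0.04285724] 0.5440470798744276
[ 0.49905748 -0.18642848  0.0301339 ] 0.5317296709227292
```

View pics/s7.png

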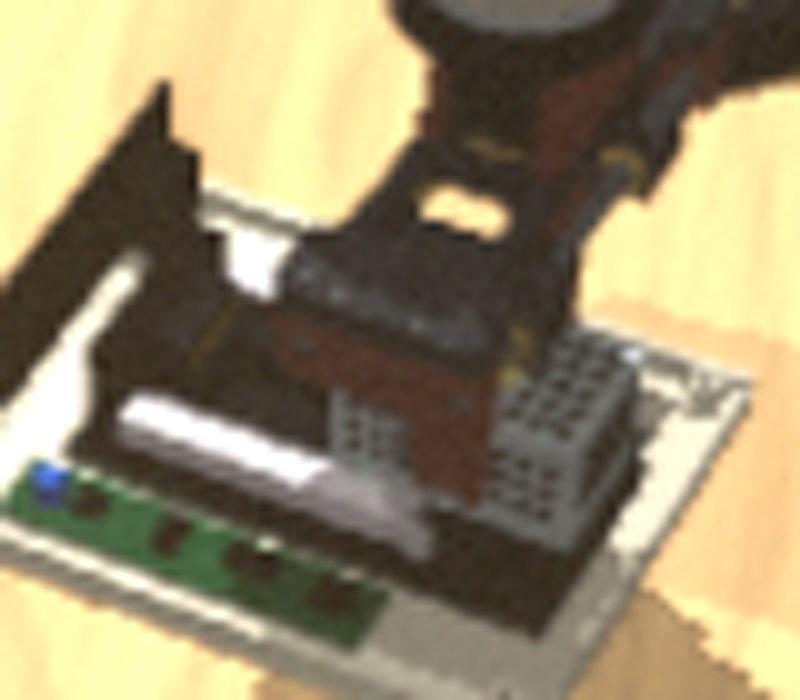

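Call:
{"api": "arm_command", "payload": {
  "motion": [
    [-0.002, 0, 0, 0, 0, 0],
    [-0.004, 0, 0, 0, 0, 0],
    [-0.006, 0, 0, 0, 0, 0],
    [-0.008, 0, 0, 0, 0, 0],
    [-0.01, 0, 0, 0, 0, 0],
    [-0.012, 0, 0, 0, 0, 0]
  ]
}}

```text
t: 16.68
eef_pos: [0.5426, -0.2161, 0.0426]
orientation: [0.0, 0.148, 0.989, -0.0]
contact_force: [0.1, -0.0, -2.4]
gripper_width: 0.568
```

Run:
```python
from h import *
where(3)
```

```text
t 16.775 s 0.5822 n -0.0484 z 0.0426 F s,n,z 0.17 -0.2 -2.68 torque [ 0.005 -0.012  0.005] tilt [-9.e-04 -8.e-04 -1.e+00] w 0.05
```

Call:
{"api": "arm_command", "payload": {
  "motion": [
    [-0.002, 0, 0, 0, 0, 0],
    [-0.004, 0, 0, 0, 0, 0],
    [-0.006, 0, 0, 0, 0, 0],
    [-0.008, 0, 0, 0, 0, 0],
    [-0.01, 0, 0, 0, 0, 0],
    [-0.012, 0, 0, 0, 0, 0]
  ]
}}

```text
t: 17.52
eef_pos: [0.5541, -0.2196, 0.0426]
orientation: [0.0, 0.148, 0.989, -0.0]
contact_force: [-0.2, 1.3, -3.0]
gripper_width: 0.568
```

Run:
```python
from h import *
where(3)
```

```text
t 17.625 s 0.5942 n -0.0485 z 0.0426 F s,n,z -0.07 0.4 -2.53 torque [ 0.002 -0.037 -0.004] tilt [-9.e-04 -8.e-04 -1.e+00] w 0.0497
```

Run:
```python
from h import *
p,d=snap("side",8);crop(p,260,350,110,185,8,"pics/s8.png",1.5)
```

```text
(no output)
```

View pics/s8.png

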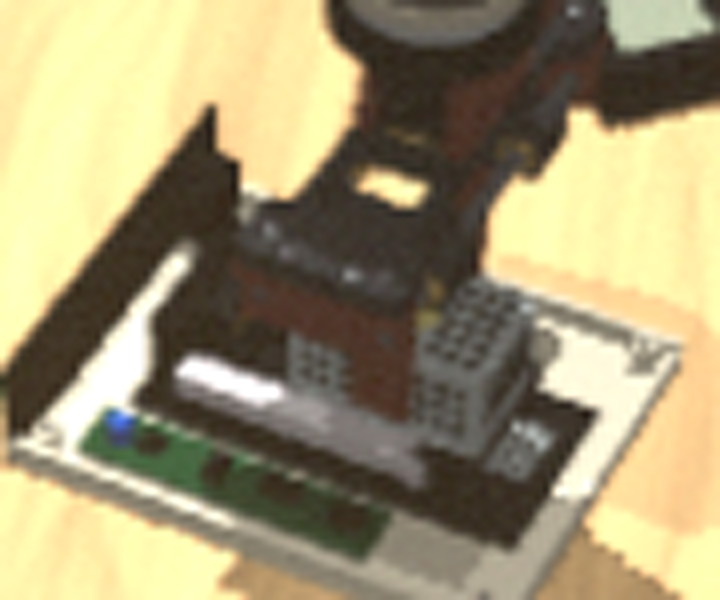

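Call:
{"api": "arm_command", "payload": {
  "motion": [
    [-0.002, 0, 0, 0, 0, 0],
    [-0.004, 0, 0, 0, 0, 0],
    [-0.006, 0, 0, 0, 0, 0],
    [-0.008, 0, 0, 0, 0, 0],
    [-0.01, 0, 0, 0, 0, 0],
    [-0.012, 0, 0, 0, 0, 0]
  ]
}}

```text
t: 18.42
eef_pos: [0.5656, -0.2232, 0.0426]
orientation: [0.0, 0.148, 0.989, -0.0]
contact_force: [0.5, 0.0, -2.4]
gripper_width: 0.568
```

Run:
```python
from h import *
where(3)
```

```text
t 18.525 s 0.6062 n -0.0485 z 0.0427 F s,n,z 0.4 -0.56 -2.37 torque [-0.045 -0.036 -0.026] tilt [-9.e-04 -8.e-04 -1.e+00] w 0.0498
```

Call:
{"api": "arm_command", "payload": {
  "motion": [
    [-0.0015, 0, 0, 0, 0, 0],
    [-0.003, 0, 0, 0, 0, 0],
    [-0.0045, 0, 0, 0, 0, 0],
    [-0.006, 0, 0, 0, 0, 0],
    [-0.0075, 0, 0, 0, 0, 0]
  ]
}}

```text
t: 19.15
eef_pos: [0.5727, -0.2253, 0.0427]
orientation: [0.0, 0.148, 0.989, -0.0]
contact_force: [0.0, 0.3, -2.9]
gripper_width: 0.567
```

Run:
```python
from h import *
where(3)
```

```text
t 19.25 s 0.6137 n -0.0485 z 0.0427 F s,n,z -0.16 0.05 -2.38 torque [-0.075  0.017 -0.013] tilt [-9.e-04 -8.e-04 -1.e+00] w 0.0501
```

Call:
{"api": "arm_command", "payload": {
  "motion": [
    [-0.001, 0, 0, 0, 0, 0],
    [-0.002, 0, 0, 0, 0, 0],
    [-0.003, 0, 0, 0, 0, 0],
    [-0.004, 0, 0, 0, 0, 0],
    [-0.005, 0, 0, 0, 0, 0]
  ]
}}

```text
t: 19.88
eef_pos: [0.5775, -0.2268, 0.0427]
orientation: [0.0, 0.148, 0.989, -0.0]
contact_force: [0.3, 0.7, -2.5]
gripper_width: 0.569
```

Run:
```python
from h import *
where(3)
p,d=snap("side",9);crop(p,260,350,110,185,8,"pics/s9.png",1.5)
```

```text
t 19.975 s 0.6186 n -0.0485 z 0.0427 F s,n,z -0.06 0.26 -2.76 torque [ 0.002  0.019 -0.047] tilt [-8.e-04 -8.e-04 -1.e+00] w 0.0498
```

View pics/s9.png

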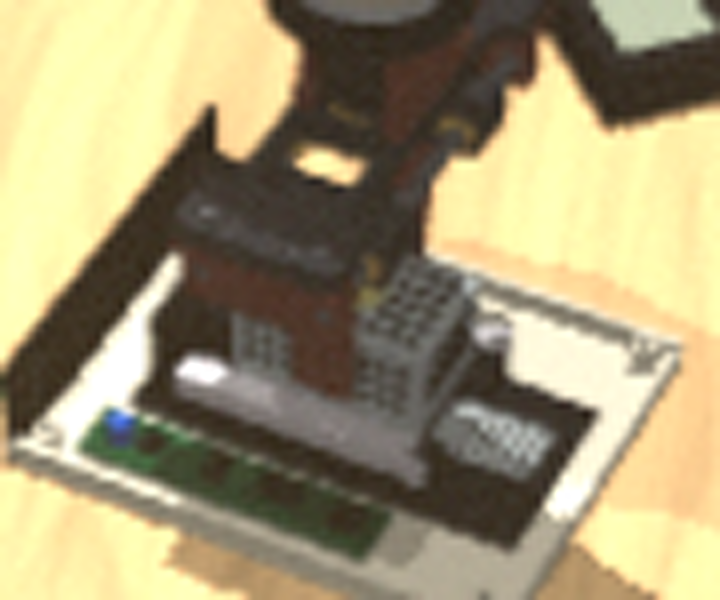

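Call:
{"api": "arm_command", "payload": {
  "motion": [
    [-0.001, 0, 0, 0, 0, 0],
    [-0.002, 0, 0, 0, 0, 0],
    [-0.003, 0, 0, 0, 0, 0],
    [-0.004, 0, 0, 0, 0, 0]
  ]
}}

```text
t: 20.52
eef_pos: [0.5813, -0.228, 0.0427]
orientation: [0.0, 0.148, 0.989, -0.0]
contact_force: [-0.5, 0.3, -2.6]
gripper_width: 0.567
```

Run:
```python
from h import *
where(3)
```

```text
t 20.625 s 0.6226 n -0.0485 z 0.0427 F s,n,z 0.13 -0.11 -2.41 torque [-0.016 -0.025  0.03 ] tilt [-8.e-04 -8.e-04 -1.e+00] w 0.0497
```

Call:
{"api": "arm_command", "payload": {
  "motion": [
    [-0.001, 0, 0, 0, 0, 0],
    [-0.002, 0, 0, 0, 0, 0],
    [-0.003, 0, 0, 0, 0, 0],
    [-0.003, 0, 0, 0, 0, 0]
  ]
}}

```text
t: 21.12
eef_pos: [0.5834, -0.2286, 0.0423]
orientation: [-0.001, 0.148, 0.989, -0.0]
contact_force: [-3.6, 0.8, -2.0]
gripper_width: 0.567
```

Run:
```python
from h import *
where(3)
```

```text
t 21.225 s 0.6247 n -0.0485 z 0.0423 F s,n,z -4.34 -0.33 -2.64 torque [0.342 1.081 0.08 ] tilt [ 7.e-04 -8.e-04 -1.e+00] w 0.0497
```

Call:
{"api": "arm_command", "payload": {
  "motion": [
    [-0.001, 0, 0, 0, 0, 0],
    [-0.002, 0, 0, 0, 0, 0],
    [-0.003, 0, 0, 0, 0, 0],
    [-0.004, 0, 0, 0, 0, 0]
  ]
}}

```text
t: 21.72
eef_pos: [0.5871, -0.2297, 0.0423]
orientation: [-0.001, 0.148, 0.989, -0.0]
contact_force: [-5.4, 1.0, -2.3]
gripper_width: 0.567
```

Run:
```python
from h import *
where(3)
```

```text
t 21.825 s 0.6287 n -0.0485 z 0.0423 F s,n,z -5.39 -0.07 -2.3 torque [0.346 1.264 0.053] tilt [ 1.e-03 -7.e-04 -1.e+00] w 0.0496
```

Call:
{"api": "arm_command", "payload": {
  "motion": [
    [-0.001, 0, 0, 0, 0, 0],
    [-0.002, 0, 0, 0, 0, 0],
    [-0.003, 0, 0, 0, 0, 0],
    [-0.004, 0, 0, 0, 0, 0]
  ]
}}

```text
t: 22.32
eef_pos: [0.5906, -0.2308, 0.0423]
orientation: [-0.001, 0.148, 0.989, -0.0]
contact_force: [-8.2, 2.6, -0.0]
gripper_width: 0.569
```

Run:
```python
from h import *
where(3)
```

```text
t 22.425 s 0.6323 n -0.0485 z 0.0423 F s,n,z -7.39 -0.27 -0.81 torque [0.465 1.494 0.111] tilt [ 1.7e-03 -7.0e-04 -1.0e+00] w 0.0497
```

Call:
{"api": "arm_command", "payload": {
  "motion": [
    [-0.0005, 0, 0, 0, 0, 0],
    [-0.001, 0, 0, 0, 0, 0],
    [-0.0015, 0, 0, 0, 0, 0],
    [-0.0015, 0, 0, 0, 0, 0]
  ]
}}

```text
t: 22.92
eef_pos: [0.592, -0.2312, 0.0423]
orientation: [-0.001, 0.148, 0.989, -0.0]
contact_force: [-6.2, 2.5, -1.6]
gripper_width: 0.565
```

Run:
```python
from h import *
where(3)
p,d=snap("side",10);crop(p,260,350,110,185,8,"pics/s10.png",1.5)
```

```text
t 23.025 s 0.6337 n -0.0485 z 0.0423 F s,n,z -7.01 0.08 -1.24 torque [0.553 1.497 0.032] tilt [ 1.9e-03 -6.0e-04 -1.0e+00] w 0.0497
```

View pics/s10.png

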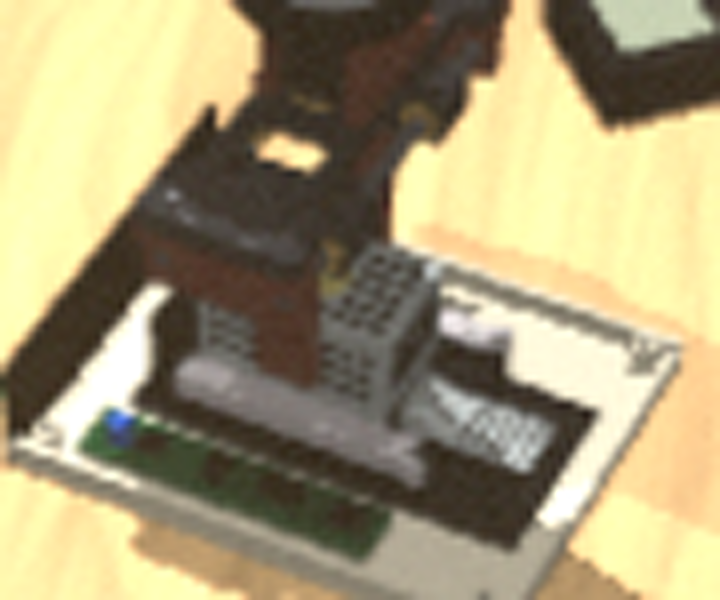

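Call:
{"api": "arm_command", "payload": {
  "motion": [
    [-0.0005, 0, 0, 0, 0, 0],
    [-0.001, 0, 0, 0, 0, 0],
    [-0.001, 0, 0, 0, 0, 0]
  ]
}}

```text
t: 23.45
eef_pos: [0.5929, -0.2315, 0.0422]
orientation: [-0.001, 0.148, 0.989, -0.0]
contact_force: [-7.6, 1.7, -1.6]
gripper_width: 0.568
```

Run:
```python
from h import *
where(4)
```

```text
t 23.6 s 0.6347 n -0.0485 z 0.0422 F s,n,z -7.6 -0.36 -0.99 torque [0.512 1.511 0.075] tilt [ 2.e-03 -6.e-04 -1.e+00] w 0.0501
```

Call:
{"api": "arm_command", "payload": {
  "motion": [
    [-0.0004, 0, 0, 0, 0, 0],
    [-0.0008, 0, 0, 0, 0, 0],
    [-0.0008, 0, 0, 0, 0, 0]
  ]
}}

```text
t: 23.98
eef_pos: [0.5934, -0.2316, 0.0422]
orientation: [-0.001, 0.148, 0.989, -0.0]
contact_force: [-7.3, 2.3, 0.2]
gripper_width: 0.565
```

Run:
```python
from h import *
where(4)
```

```text
t 24.125 s 0.6351 n -0.0485 z 0.0422 F s,n,z -7.96 0.21 -0.03 torque [0.594 1.695 0.153] tilt [ 2.6e-03 -6.0e-04 -1.0e+00] w 0.0501
```

Call:
{"api": "arm_command", "payload": {
  "motion": [
    [-0.0003, 0, 0, 0, 0, 0],
    [-0.0006, 0, 0, 0, 0, 0],
    [-0.0006, 0, 0, 0, 0, 0]
  ]
}}

```text
t: 24.5
eef_pos: [0.5934, -0.2316, 0.042]
orientation: [-0.002, 0.148, 0.989, 0.0]
contact_force: [-10.0, 2.8, 0.2]
gripper_width: 0.567
```

Run:
```python
from h import *
where(4)
p,d=snap("side",11);crop(p,290,340,135,180,14,"pics/s11.png",1.5)
```

```text
t 24.65 s 0.6352 n -0.0485 z 0.042 F s,n,z -10.03 0.08 -0.19 torque [0.699 1.994 0.066] tilt [ 3.8e-03 -5.0e-04 -1.0e+00] w 0.0497
```

View pics/s11.png

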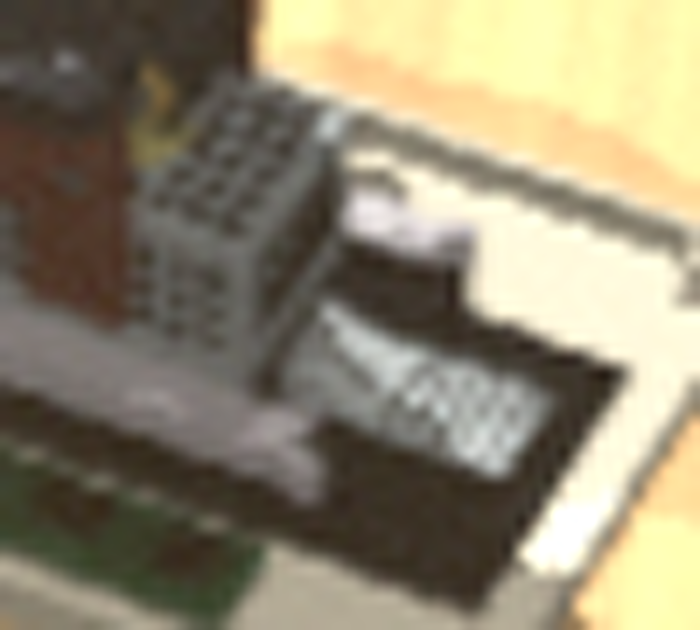

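Call:
{"api": "arm_command", "payload": {
  "motion": [
    [0.0005, 0, 0, 0, 0, 0],
    [0.001, 0, 0, 0, 0, 0],
    [0.0015, 0, 0, 0, 0, 0],
    [0.002, 0, 0, 0, 0, 0],
    [0.0025, 0, 0, 0, 0, 0],
    [0.0025, 0, 0, 0, 0, 0]
  ]
}}

```text
t: 25.45
eef_pos: [0.5917, -0.2311, 0.042]
orientation: [-0.001, 0.148, 0.989, -0.0]
contact_force: [-6.7, 1.9, -2.8]
gripper_width: 0.567
```

Run:
```python
from h import *
where(4)
for k in (8,9,10,11):
    p,d=load("side",k);P=cloud("side",d)
    q=P[161:167,320:327].reshape(-1,3);print(k,np.median(q,0).round(4))
```

```text
t 25.6 s 0.6334 n -0.0485 z 0.0421 F s,n,z -6.85 0.22 -2.38 torque [0.499 1.578 0.064] tilt [ 2.2e-03 -7.0e-04 -1.0e+00] w 0.0499
8 [ 0.5148 -0.2099  0.0175]
9 [ 0.5148 -0.2162  0.0155]
10 [ 0.5139 -0.2118  0.0197]
11 [ 0.5144 -0.2114  0.0202]
```

Call:
{"api": "arm_command", "payload": {
  "motion": [
    [0.0005, 0, 0, 0, 0, 0],
    [0.001, 0, 0, 0, 0, 0],
    [0.0015, 0, 0, 0, 0, 0],
    [0.0015, 0, 0, 0, 0, 0]
  ]
}}

```text
t: 26.1
eef_pos: [0.5915, -0.231, 0.0424]
orientation: [-0.0, 0.148, 0.989, -0.0]
contact_force: [-4.1, 1.2, -6.5]
gripper_width: 0.569
```

Run:
```python
from h import *
where(4)
p,d=snap("side",12);P=cloud("side",d)
q=P[161:167,320:327].reshape(-1,3);print(np.median(q,0).round(4))
```

```text
t 26.25 s 0.6332 n -0.0485 z 0.0424 F s,n,z -4.08 -0.38 -5.85 torque [0.278 0.995 0.082] tilt [-1.e-04 -8.e-04 -1.e+00] w 0.05
[ 0.5141 -0.2102  0.0211]
```

The catch holds: s stays at 0.633 while I pull back, and the pad is up again at 0.020–0.021. Releasing now.

Call:
{"api": "arm_command", "payload": {
  "motion": [
    [0, 0, 0, 0, 0, 0],
    [0, 0, 0, 0, 0, 0],
    [0, 0, 0, 0, 0, 0],
    [0, 0, -0.005, 0, 0, 0],
    [0, 0, -0.02, 0, 0, 0],
    [0, 0, -0.05, 0, 0, 0],
    [0, 0, -0.09, 0, 0, 0],
    [0, 0, -0.13, 0, 0, 0],
    [0.04, 0, -0.15, 0, 0, 0],
    [0.08, 0, -0.15, 0, 0, 0],
    [0.12, 0, -0.15, 0, 0, 0],
    [0.14, 0, -0.15, 0, 0, 0],
    [0.14, 0, -0.15, 0, 0, 0]
  ],
  "grip": 0.072
}}

```text
t: 27.92
eef_pos: [0.4572, -0.19, 0.194]
orientation: [0.001, 0.148, 0.989, -0.0]
contact_force: [-0.2, 0.7, -0.4]
gripper_width: 0.823
```

Run:
```python
from h import *
p,d=snap("side",13);P=cloud("side",d);crop(p,250,350,110,185,8,"pics/s13.png",1.5)
q=P[161:167,320:327].reshape(-1,3);print("pad",np.median(q,0).round(4))
s=bot.state();print(s["t"],s["contact_force"])
S=cv2.cvtColor(p,cv2.COLOR_RGB2HSV)
m=((S[...,0]>18)&(S[...,0]<35)&(S[...,1]>80)&(P[...,2]>.06)&(P[...,2]<.085)).astype(np.uint8);m[:110]=0;m[200:]=0;m[:,:250]=0;m[:,350:]=0
_,l,st,c=cv2.connectedComponentsWithStats(m);i=1+np.argmax(st[1:,4]);q=P[l==i].mean(0);w=plane("side",[c[i]],.07)[0]
v=np.array([.9565,-.2917]);n=np.array([.2917,.9565]);print(st[i],q,w,"s",w[:2]@v,"n",w[:2]@n)
```

```text
pad [ 0.5146 -0.2117  0.0196]
27.975 [ 0.01807685 -0.34861779 -0.20233801]
[297 142   7   5  31] [ 0.59075555 -0.23153829  0.07110864] [ 0.59093529 -0.23265744  0.07      ] s 0.6330957748222374 n -0.05016101673955485
```

View pics/s13.png

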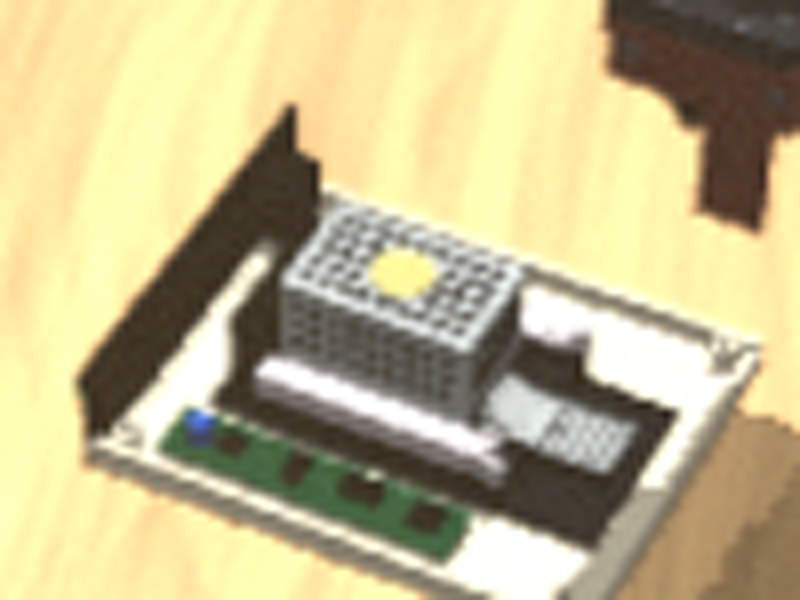

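The supply sits home at s = 0.633, where it was when I let go, so it hasn't sprung back. It looks level (top at z ≈ 0.071), the catch pad is up and the arm is clear. Handing in.

```bash
python3 -c "
from cell import bot
print(bot.close_job())"
```

```text
the job is handed in; nothing more can be done
None
```

I pressed the dock catch until the supply popped out about 11 mm, then slid it out along the rails. I slid it plug end first into the case bay, let go and handed the job in; no verdict was reported. The last state reading was at about 28 s of the 64 s allowed.

**Insertion:** The spring contacts were first felt with the supply centre about 10 mm short of home. The push stayed at or below about 10 N (averaged readings) up to the light touch on the end stop, after which I backed off.

**Last checks:**
- **Catch:** The case pad dropped to about 15.5 mm while the shoe was over the nose. It was back at about 20 mm, its resting height, once the supply was home. With the supply still gripped, I pulled back gently and it stayed put.
- **Position after letting go:** The supply was within about 0.2 mm along the rails of where I released it. Its top was at z ≈ 0.071 m, and it looked level and straight in the picture.
- **Arm:** It was well clear, with wrist force near zero.

**What disagreed:**
- **Low force readings:** I felt no clear force from the nose of the case catch, where up to 6 N was expected. Pressing the dock pad read only about 1.3 N, where 3 to 6 N was expected. I confirmed both from the pictures and from where the supply sat.
- **Mid line:** The final side-view reading was about 1.7 mm off the side position of the tool along the rails. That is close to the 2 mm calibration accuracy, and the limit is 4 mm.
- **Bystanders:** I saw no contact with any of them, but I did not measure their positions again at the end.

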